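# Put the polish tin away and wedge the dovetail lid shut

### The arm

A 6-joint arm with a two-finger parallel gripper is mounted at the origin on the work surface. World frame = base frame: x ahead of the robot, y to its left, z up, the work surface at z = 0. Lengths are in m, angles in degrees, forces in N, time in s.
With the tool pointing down it reaches from about 0.4 to 0.825 m from the base axis. Payload 7 kg.
Tool frame: the origin (TCP) lies midway between the tips of the shut fingers; the grasp point (between the pads) lies 19 mm behind it; z points along the fingers, y is the direction in which the jaws open and shut (so a half turn about z gives the same grasp; the last joint's range is limited). The gripper opens to 88 mm and grips with 3 to 60 N. Pads are 19 mm wide; open, the fingers measure 130 mm over their backs; the gripper's body (78 mm by 193 mm) begins 47 mm behind the grasp point.
Start: joints at [89.444, 20.546, 0.682, 0, -70.136, -16.507], TCP at [0.198, 0.645, 0.227] pointing down, gripper open.
Joint ranges: [-176.03, 176.03], [-82.01, 121.73], [-58.28, 71.71], [-173.87, 95.51], [-174.79, -0.11], [-173.66, 173.66]. Speed limits (degrees/s): [136.94, 136.94, 172.46, 180, 180, 180].

### API

Orientations are given as a 3x3 rotation matrix whose columns are the frame's x, y, z axes.
In Python, from rig import robot gives the robot as it stands. Calls block until the motion is done:
- robot.goto(position, orientation): joint-space move of the TCP to a pose.
- robot.servo_line(position, ori=None, speed=0.15): straight line of the TCP; ori=None keeps the orientation; speed is the mean speed in m/s.
- robot.movej(angles): joint-space move.
- robot.move_gripper(opening): opening from 0.0 (shut) to 1.0 (fully open); the grip force is fixed at half the most; returns when the fingers have stopped.
- robot.dwell(seconds).
- robot.ik(position, orientation): joint angles nearest the present ones, or None.
- robot.grab_frame(name): name is "scene" or "top" or "wrist"; returns (picture, depth): 400x640x3 uint8, red, green, blue; 400x640 float32, m along the optical axis (not along the pixel's ray), 0 where there is no reading.
- robot.camera_info(name): a dict with "vfov" (degrees; the focal length in pixels is half the picture's height over the tangent of half this angle, whatever the lens; pixels are square), "cx", "cy" (the principal point, pixels), "view" (4x4, takes a point from world to camera coordinates); the wrist camera has in their place "T_tool_cam" (4x4, takes a point from camera to tool coordinates, whose origin is the TCP and whose axes are the flange's). Camera axes: x right, y down, z forward; pixel columns grow to the right and rows downward; lengths in m; the calibration is good to about 2 mm. A picture is of the moment at which its call begins: read the wrist's pose just before it. camera_info takes no time and is no camera call.
A pose or a line that the arm cannot do raises robot.Unreachable and nothing moves.
- robot.job_done(): hands the job in, once; it reports no verdict.
Readings, each from a call of its own:
- robot.read_t(): time.
- robot.read_qpos(): joint angles.
- robot.read_qvel(): joint speeds.
- robot.read_effort(): joint torques, N m.
- robot.read_position(): TCP position.
- robot.read_tcp_rot(): TCP orientation.
- robot.read_force(): force on the tool from outside, world axes, zero at the start.
- robot.read_ft_torque(): the same for the moment, N m.
- robot.read_grip_width(): opening from 0.0 (shut) to 1.0 (fully open).
Only numpy, scipy, OpenCV 4.12 (cv2) and the standard library are available. Lean on these libraries where they do the work, as an engineer would, in place of code of your own. Each camera call takes 0.05 s, during which the arm holds its last target.

### The job

Put the small round polish tin flat on the floor of the wooden box, through the part that its lid leaves open, then slide the box's lid shut along its dovetail ways and push until it wedges tight and will go no further. Do not lift the lid out of its ways, and leave the heel scraper, the brush and the shoe horn where they are.

Things in the scene. Friction and masses are not known exactly. Their poses are not given: they have to be found in the camera images.
- box: Wooden polish box fixed to the step, 230 (x) x 184 (y) x 66 mm high; origin at the centre of its underside, z up. Its own +x is the direction in which the lid slides shut. Inside: floor 8 mm above the step, x -105 to +105 mm, y -50 to +50 mm, solid sides. The +x end wall is 66 mm high; the -x end (mouth, outer face x = -115 mm) only 50 mm, level with the runners the lid lies on.
- lid: Loose wooden dovetail lid in the box's ways, sticking out of the mouth, 66 to 86 mm short of home. 234 mm long (x, along the box's x), 12 thick, 0.24 kg; underside 148 mm wide at the rear, 124 at the front. Origin: centre of its underside, 50 mm above the step. Home, its origin is at x = -18 mm in the box's frame. A turned knob, 26 mm across, 22 high, stands on top 85 mm behind the origin.
- box_mouth (a point): Point in the mouth of the ways: box frame x = -115, y = 0, z = 50 mm. The ways are undercut flanks leaning 30 degrees in over the lid, tops at 66 mm, closing in by 3 degrees each side towards +x. The lid slides with a few newtons and has side play until both flanks wedge and it stops dead; 15 N is firm enough. Home, its front is 6 mm short of the end wall, its rear 20 mm out of the mouth.
- lid_end (a point): Middle of the lid's rear end face (flat, upright, 12 mm high, about 146 mm wide), 117 mm behind the lid's origin and 56 mm above the step: where it can be pushed. Axes as the lid's.
- lid_front (a point): Middle of the lid's front end face, 117 mm ahead of the lid's origin and 56 mm above the step; the open part of the box lies between it and the +x end wall.
- box_pocket (a point): Point on the box's inner floor, 8 mm above the step, 64 mm towards +x from the box's centre, on its centre line: near the middle of the open part at the start.
- tin: Small round polish tin, plain metal, loose, diameter 48 mm, 26 mm high, about 70 g, lying flat on the step; origin at the centre of its underside.
- scraper: Aluminium heel scraper, bystander, about 119 x 44 x 12 mm, lying flat, length along its x.
- brush: Bristle brush with beech back and handle, bystander, about 190 x 45 x 36 mm, bristles down, length along its x.
- shoehorn: Orange plastic shoe horn, bystander, about 165 x 42 x 9 mm, lying flat, length along its x.
Not all that is in view belongs to the job. What is meant by the tin is not blue or purple, and is the larger of those in its own colour.

How it is judged:
By the outcome, as a careful person would: the job done as asked, in the order asked, and still so for the second after the job is handed in, with the robot touching nothing.
It also fails if it takes over 59 s, if anything falls off the work surface, if the arm or the gripper's body presses on something with over 40 N, if the wrist force passes 120 N, or if a joint passes its speed limit or range.

## Working session

There is one attempt and no reset: what is moved stays moved. The work goes in short steps, each a Python script; the robot and the scene stay as the last script left them, time stands still between calls to the robot, and variables do not carry over. Pictures are saved under pics/ and viewed, and the job is handed in when it is done.

```bash
ls; mkdir -p pics
python3 - <<'E'
from rig import robot
import cv2, numpy as np
for n in("scene","top"):
    p,d=robot.grab_frame(n); cv2.imwrite(f"pics/{n}0.png",p[:,:,::-1]); np.save(f"pics/{n}0.npy",d); np.save(f"pics/{n}0c.npy",p); print(n,robot.camera_info(n))
print(robot.camera_info("wrist"),robot.read_t(),robot.read_tcp_rot())
E
```

```text
pics
scene {'vfov': 42.64526521716793, 'cx': 319.0397769234078, 'cy': 197.7530615900156, 'view': array([[ 0.09453637,  0.99551374, -0.00390699, -0.12020545],
       [ 0.6049223 , -0.06056092, -0.7939782 , -0.28092257],
       [-0.79065282,  0.07269639, -0.60793367,  1.7261019 ],
       [ 0.        ,  0.        ,  0.        ,  1.        ]])}
top {'vfov': 49.78883423886664, 'cx': 318.6773598147895, 'cy': 201.31125992957993, 'view': array([[ 0.02752398, -0.99955554,  0.01145212,  0.07946176],
       [-0.993032  , -0.02865401, -0.1143083 ,  0.57787638],
       [ 0.11458565, -0.0082261 , -0.99337931,  1.13627204],
       [ 0.        ,  0.        ,  0.        ,  1.        ]])}
{'vfov': 59.24599653980048, 'cx': 322.2526485795589, 'cy': 203.49674500503633, 'T_tool_cam': array([[ 3.93569546e-04, -9.55547940e-01, -2.94835511e-01,
         8.03210137e-02],
       [ 9.99999585e-01,  6.18404191e-04, -6.69340905e-04,
        -1.01453213e-03],
       [ 8.21914839e-04, -2.94835126e-01,  9.55547787e-01,
        -1.58415834e-01],
       [ 0.00000000e+00,  0.00000000e+00,  0.00000000e+00,
         1.00000000e+00]])} 0.1 [[ 9.55943297e-01 -2.93551218e-01 -3.07102717e-04]
 [-2.93551348e-01 -9.55942193e-01 -1.45934728e-03]
 [ 1.34820727e-04  1.48520367e-03 -9.99998888e-01]]
```

View pics/scene0.png

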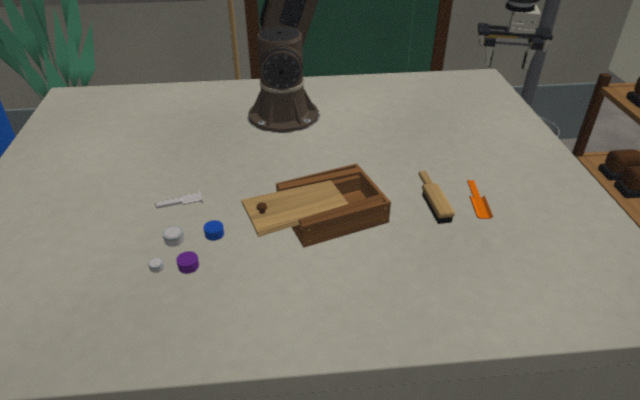

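View pics/top0.png

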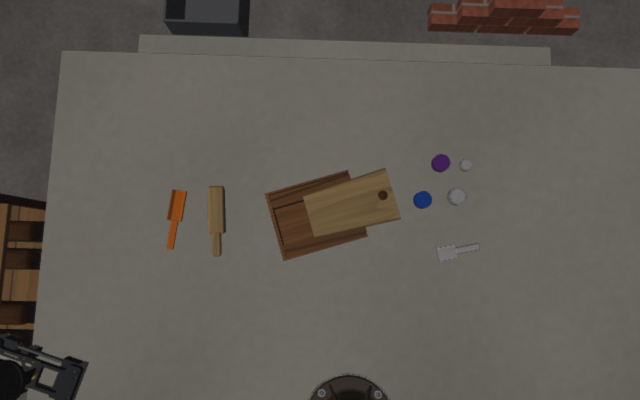

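The candidates in the scene view are blue (214,230), purple (188,262), the larger plain tin (173,236; top view 457,197) and the smaller plain tin (156,265; top view 466,165). The larger plain one fits, since it is neither blue nor purple and is the larger of its colour. I'll check that in a crop and measure.

```bash
cat > h.py <<'E'
import numpy as np, cv2
from rig import robot
def cloud(n,d,info=None,V=None):
    i=info or robot.camera_info(n); f=200/np.tan(np.radians(i['vfov']/2))
    v,u=np.mgrid[0:400,0:640]; P=np.stack([(u-i['cx'])/f*d,(v-i['cy'])/f*d,d],-1)
    V=i['view'] if V is None else V; return (P-V[:3,3])@V[:3,:3]
E
python3 - <<'E'
from h import *
c=np.load("pics/top0c.npy");s=np.load("pics/scene0c.npy")
a=cv2.resize(c[140:280,250:490],(800,467),interpolation=cv2.INTER_CUBIC);cv2.imwrite("pics/topcrop.png",a[:,:,::-1])
a=cv2.resize(s[180:280,130:410],(800,286),interpolation=cv2.INTER_CUBIC);cv2.imwrite("pics/scenecrop.png",a[:,:,::-1])
C=cloud("top",np.load("pics/top0.npy"))
print(C[100,300],C[300,300],C[300,550])
z=C[...,2]
def st(m,n):
    P=C[m];print(n,len(P),P.mean(0).round(4),P.min(0).round(4),P.max(0).round(4))
    if len(P)>10: print("  rect",cv2.minAreaRect((P[:,:2]*1000).astype(np.float32)))
for n,(u0,u1,v0,v1) in dict(tin=(444,470,184,210),small=(455,478,155,175),blue=(408,435,186,212),purple=(428,455,150,176),scraper=(430,490,235,270),knob=(374,392,187,205)).items():
    m=np.zeros(z.shape,bool);m[v0:v1,u0:u1]=1
    print(n,np.percentile(z[m],[2,50,95,99]).round(4))
    h=dict(tin=.018,small=.008,blue=.014,purple=.014,scraper=.006,knob=.072)[n]
    st(m&(z>h),n)
m=np.zeros(z.shape,bool);m[160:270,255:405]=1
np.set_printoptions(suppress=True)
print(np.histogram(z[m],bins=np.arange(-.01,.1,.004)))
st(m&(z>.056)&(z<.0645),"lid58-64");st(m&(z>.03),"all")
E
```

```text
[ 0.87019231  0.15703734 -0.00145548] [ 0.30798709  0.13873621 -0.00039365] [ 0.32613332 -0.54320711  0.00172793]
tin [-0.0039  0.0025  0.0292  0.0312]
tin 243 [ 0.6016 -0.2823  0.0267] [ 0.5793 -0.3062  0.018 ] [ 0.6244 -0.2601  0.033 ]
  rect ((601.8342895507812, -283.13250732421875), (44.87974548339844, 46.166072845458984), 0.9783104062080383)
small [-0.0037  0.0017  0.0208  0.0226]
small 123 [ 0.6874 -0.3026  0.0372] [ 0.4415 -0.3263  0.009 ] [0.7083 0.1053 1.1939]
  rect ((577.646728515625, -105.92576599121094), (31.209238052368164, 501.72735595703125), 29.247913360595703)
blue [-0.0039  0.0025  0.0295  0.0315]
blue 251 [ 0.5893 -0.1868  0.0312] [ 0.4415 -0.2124  0.0151] [0.6134 0.1053 1.1939]
  rect ((517.4833374023438, -54.59417724609375), (46.3302001953125, 353.63323974609375), 28.51999282836914)
purple [-0.0036  0.0027  0.029   0.0308]
purple 246 [ 0.694  -0.2386  0.0262] [ 0.6712 -0.2628  0.0147] [ 0.7183 -0.2154  0.0345]
  rect ((695.0540771484375, -239.58326721191406), (45.765281677246094, 47.125694274902344), 62.897865295410156)
scraper [-0.0039  0.0013  0.0125  0.0155]

[... 548 characters left out ...]
34, 1080,  431,   77,
         18,   44,    6,    0,    0]), array([-0.01 , -0.006, -0.002,  0.002,  0.006,  0.01 ,  0.014,  0.018,
        0.022,  0.026,  0.03 ,  0.034,  0.038,  0.042,  0.046,  0.05 ,
        0.054,  0.058,  0.062,  0.066,  0.07 ,  0.074,  0.078,  0.082,
        0.086,  0.09 ,  0.094,  0.098]))
lid58-64 3800 [0.5635 0.0196 0.0617] [ 0.4187 -0.12    0.056 ] [0.6672 0.2356 0.0645]
  rect ((552.2930297851562, 56.198822021484375), (183.39039611816406, 330.4718017578125), 18.06510353088379)
all 6929 [0.5521 0.0506 0.0724] [ 0.4159 -0.12    0.0302] [0.6682 0.2401 1.1939]
  rect ((551.8209228515625, 56.02159118652344), (184.70999145507812, 329.89483642578125), 17.780563354492188)
```

```bash
sleep 1; ls pics
```

```text
scene0.npy
scene0.png
scene0c.npy
scenecrop.png
top0.npy
top0.png
top0c.npy
topcrop.png
```

View pics/topcrop.png

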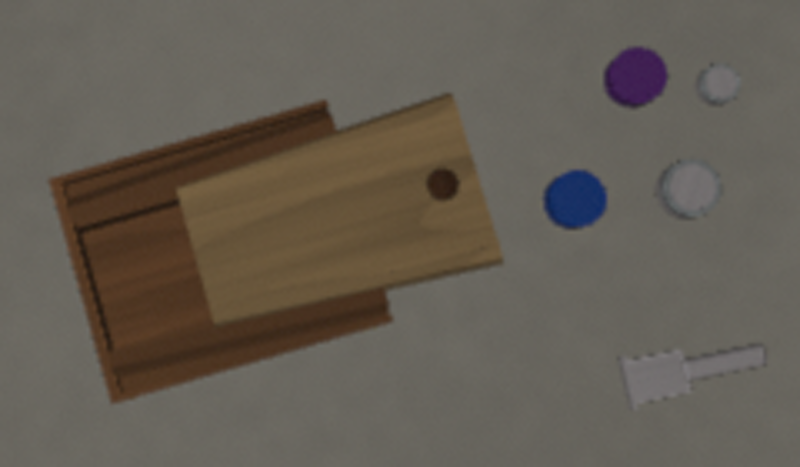

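View pics/scenecrop.png

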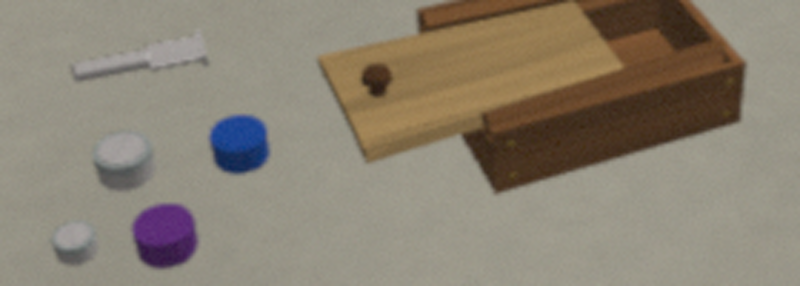

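The crops confirm it: the plain metal tin at scene crop (123,158), top crop (690,188) is clearly larger than its plain twin (75,242). Next come the box and lid poses from their corners.

Run:
```python
from h import *
np.set_printoptions(suppress=True,precision=4)
def ray(n,u,v,z):
    i=robot.camera_info(n);f=200/np.tan(np.radians(i['vfov']/2));V=i['view'];R=V[:3,:3]
    o=-R.T@V[:3,3];d=R.T@np.array([(u-i['cx'])/f,(v-i['cy'])/f,1]);return (o+d*(z-o[2])/d[2])
def crop(cu,cv): return (cu+.5)*.3-.5+250,(cv+.5)*.3-.5+140
def fit(model,pts):
    M=np.array(model,float);P=np.array(pts)[:,:2];mc=M.mean(0);pc=P.mean(0)
    H=(M-mc).T@(P-pc);a=np.arctan2(H[0,1]-H[1,0],H[0,0]+H[1,1]);R=np.array([[np.cos(a),-np.sin(a)],[np.sin(a),np.cos(a)]])
    t=pc-R@mc;return np.degrees(a),t,np.linalg.norm((M@R.T+t)-P,axis=1)
tp=lambda L,z:[ray("top",*crop(*c),z) for c in L]
# +x = world +y(left); +y of box = world -x = image down
b=fit([[.115,-.092],[.115,.092],[-.115,-.092],[-.115,.092]],tp([(50,180),(112,402),(325,100),(391,321)],.066));print("box",b)
a=np.radians(b[0]);R=np.array([[np.cos(a),-np.sin(a)],[np.sin(a),np.cos(a)]])
lp=np.array(tp([(178,188),(214,324),(452,94),(502,262)],.062))[:,:2]
print("lid corners in box",(lp-b[1])@R)
print("lid dir",[np.degrees(np.arctan2(*(x[::-1]))) for x in [(lp[0]+lp[1]-lp[2]-lp[3])]])
print("knob in box",(ray("top",382.5,195,.084)[:2]-b[1])@R)
# scene: box outer corners, tin
sc=lambda cu,cv:((cu+.5)*.35-.5+130,(cv+.5)*.35-.5+180)
for c,z in [((743,66),.066),((484,115),.066),((418,10),.066),((680,-30),.066)]: print("scene corner in box",(ray("scene",*sc(*c),z)[:2]-b[1])@R)
print("tin scene",ray("scene",*sc(123,150),.026),"tin top",ray("top",*crop(691,188),.026))
for c in[(320,58),(369,159)]: print("lid rear scene",(ray("scene",*sc(*c),.062 if c[1]<100 else .05)[:2]-b[1])@R)
```

```text
box (np.float64(107.81047612315429), array([0.5364, 0.1031]), array([0.0021, 0.0019, 0.0011, 0.0019]))
lid corners in box [[ 0.0181 -0.0567]
 [ 0.0206  0.0547]
 [-0.2138 -0.0686]
 [-0.2118  0.0713]]
lid dir [np.float64(107.2318642925745)]
knob in box [-0.1809  0.001 ]
scene corner in box [ 0.1082 -0.0958]
scene corner in box [-0.1155 -0.0687]
scene corner in box [-0.1161  0.0898]
scene corner in box [0.1261 0.0528]
tin scene [ 0.6046 -0.2841  0.026 ] tin top [ 0.6016 -0.2829  0.026 ]
lid rear scene [-0.2146  0.0623]
lid rear scene [-0.2128 -0.065 ]
```

Box yaw is about 107.5°, centred near (0.536,0.103), and the lid front is at box x≈+0.019. Now I'll hover over the tin and refine with the wrist camera.

```bash
cat >> h.py <<'E'
def ori(yaw): # tool x at yaw, z down
    a=np.radians(yaw);x=np.array([np.cos(a),np.sin(a),0]);z=np.array([0,0,-1.]);return np.stack([x,np.cross(z,x),z],1)
def wshot(name):
    p0=robot.read_position();R0=np.array(robot.read_tcp_rot())
    p,d=robot.grab_frame("wrist");i=robot.camera_info("wrist")
    T=np.eye(4);T[:3,:3]=R0;T[:3,3]=p0;V=np.linalg.inv(T@i['T_tool_cam'])
    cv2.imwrite(f"pics/{name}.png",p[:,:,::-1]);np.savez(f"pics/{name}.npz",p=p,d=d,V=V)
    return p,d,V,cloud("wrist",d,i,V)
E
python3 - <<'E'
from h import *
np.set_printoptions(suppress=True,precision=4)
for y in (107.5,-72.5):
    print(y,robot.ik([.602,-.283,.2],ori(y)),robot.ik([.52,.16,.2],ori(y)))
qs=[robot.ik([.602,-.283,.2],ori(y)) for y in(-72.5,107.5)]
y=-72.5 if qs[0] is not None else 107.5
robot.move_gripper(.75)
robot.goto([.602,-.283,.2],ori(y))
print(robot.read_t(),robot.read_qpos(),robot.read_position(),robot.read_force())
p,d,V,C=wshot("w1")
z=C[...,2];m=(np.hypot(C[...,0]-.602,C[...,1]+.283)<.032)&(z>.02)&(z<.035)
P=C[m];print(len(P),P.mean(0),cv2.minEnclosingCircle((P[:,:2]*1000).astype(np.float32)))
E
```

```text
107.5 [  -8.42     20.575    -2.8071    0.      -66.6179 -154.08  ] [ 37.7452   9.3792 -18.1556   0.     -62.4652 159.7548]
-72.5 [ -8.42    20.575   -2.8071   0.     -66.6179  25.92  ] [ 37.7452   9.3792 -18.1556   0.     -62.4652 -20.2452]
4.25 [ -8.3619  20.5751  -2.8029  -0.0019 -66.6166  25.9162] [ 0.6023 -0.2824  0.2   ] [ 0.0975 -0.767  -0.0958]
1868 [ 0.6036 -0.2848  0.0266] ((603.2006225585938, -283.87469482421875), 23.990436553955078)
```

View pics/w1.png

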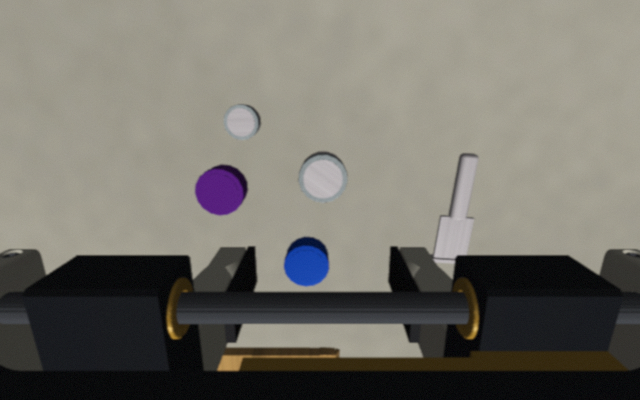

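The wrist view shows the plain tin at (323,177), centre (0.603,-0.284), measured diameter 48 mm. The fingers have room around it, so I'll grasp.

Run:
```python
from h import *
np.set_printoptions(suppress=True,precision=4)
O=ori(-72.5);c=[.6031,-.2838]
robot.goto(c+[.06],O)
robot.servo_line(c+[.005],speed=.06)
print("down",robot.read_position(),robot.read_force())
robot.move_gripper(0.0);print("w",robot.read_grip_width()*88)
robot.servo_line(c+[.20],speed=.2)
print("up",robot.read_t(),robot.read_grip_width()*88,robot.read_force())
# look at box pocket: camera sits on the tool +x side (towards box -x)
b=np.array([.5364,.1031]);a=np.radians(107.5);bx=np.array([np.cos(a),np.sin(a)])
g=b+.03*bx
robot.goto([g[0],g[1],.25],O)
print(robot.read_t(),robot.read_position(),robot.read_grip_width()*88)
wshot("w2")
```

```text
down [ 0.6034 -0.2839  0.0054] [-0.147  -0.1972  0.5001]
w 47.05027752957345
up 7.575 47.05525420037115 [-0.553   0.3968 -0.9177]
9.1417 [0.5276 0.1311 0.2497] 47.17861253719913
```

View pics/w2.png

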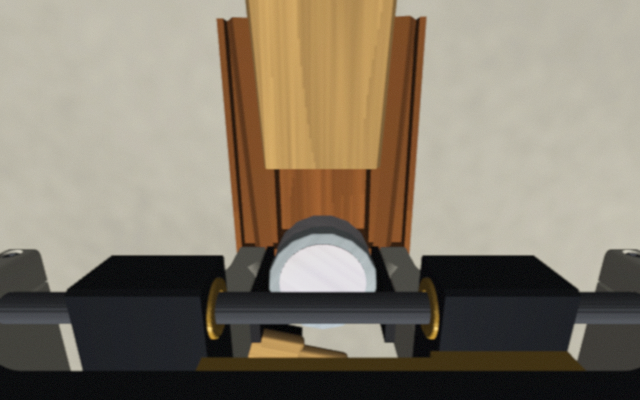

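The tin is held (47 mm). The view shows the box mouth corners at (218,18) and (426,17), the side edges down to (238,245) and (410,247), and the lid front edge at (266,168)–(378,168). I'll refine the box pose from these.

Run:
```python
from h import *
np.set_printoptions(suppress=True,precision=4)
N=np.load("pics/w2.npz");V=N['V'];i=robot.camera_info("wrist");f=200/np.tan(np.radians(i['vfov']/2))
def ray(u,v,z):
    R=V[:3,:3];o=-R.T@V[:3,3];d=R.T@np.array([(u-i['cx'])/f,(v-i['cy'])/f,1]);return (o+d*(z-o[2])/d[2])[:2]
L=[ray(218,18,.066),ray(238,245,.066)];Rr=[ray(426,17,.066),ray(410,247,.066)]
ang=lambda p,q:np.degrees(np.arctan2(*(q-p)[::-1]))
print("edges yaw",ang(*L),ang(*Rr),"width",np.linalg.norm(L[0]-Rr[0]),np.linalg.norm(L[1]-Rr[1]))
a=np.radians((ang(*L)+ang(*Rr))/2);bx=np.array([np.cos(a),np.sin(a)]);by=np.array([-bx[1],bx[0]])
mid=(L[0]+Rr[0])/2;ctr=mid+.115*bx;print("yaw",np.degrees(a),"ctr",ctr,"mouth mid",mid)
for p in [ray(266,168,.062),ray(378,168,.062)]: print("lid front in box",(p-ctr)@bx,(p-ctr)@by)
for p in [ray(277,245,.008),ray(368,245,.008)]: print("floor edges",(p-ctr)@bx,(p-ctr)@by)
for p in [ray(277,200,.05),ray(370,200,.05)]: print("runner inner edges",(p-ctr)@bx,(p-ctr)@by)
```

```text
edges yaw 108.07544817452172 108.04300325311807 width 0.18203945267760058 0.18195946870339164
yaw 108.0592257138199 ctr [0.5363 0.1035] mouth mid [ 0.572  -0.0059]
lid front in box 0.018938019203634353 -0.057287606208701665
lid front in box 0.02005531075280121 0.05459599293497544
floor edges 0.12644877380408123 -0.05812240841264995
floor edges 0.12756206673529202 0.054345840603431
runner inner edges 0.055958149573012386 -0.04955275602871324
runner inner edges 0.05694152771083306 0.04926650134296136
```

Run:
```python
from h import *
np.set_printoptions(suppress=True,precision=4)
a=np.radians(108.05);bx=np.array([np.cos(a),np.sin(a)]);g=list(np.array([.5363,.1035])+.066*bx)
O=ori(108.05-180)
robot.servo_line(g+[.10],O,speed=.15)
f0=np.array(robot.read_force());robot.servo_line(g+[.02],speed=.08);print(f0,robot.read_force(),robot.read_position())
for z in (.016,.0145,.0135,.0125):
    robot.servo_line(g+[z],speed=.03);f=np.array(robot.read_force())-f0;print(z,f,robot.read_position())
    if f[2]>4: break
robot.move_gripper(.59);print(robot.read_grip_width()*88,robot.read_force(),robot.read_t())
```

```text
[ 0.5586 -0.1837 -1.0711] [-0.2625 -0.3897 -0.6683] [0.5162 0.1665 0.0205]
0.016 [-1.0342  0.5672  1.1311] [0.5158 0.1662 0.016 ]
0.0145 [-1.1104 -0.5313  1.308 ] [0.5158 0.1662 0.0144]
0.0135 [-0.2458  1.0502  0.7688] [0.5158 0.1662 0.0134]
0.0125 [-2.8226 -0.3165  9.8896] [0.5159 0.1663 0.0132]
51.700488451505954 [0.843  0.2784 0.1416] 12.9167
```

Floor contact came at the expected height (9.9 N) and the tin is released. I'll retreat and check it.

Run:
```python
from h import *
np.set_printoptions(suppress=True,precision=4)
a=np.radians(108.05);bx=np.array([np.cos(a),np.sin(a)]);c=np.array([.5363,.1035]);g=list(c+.066*bx)
O=ori(108.05-180)
p=robot.read_position()
robot.servo_line([p[0],p[1],.08],speed=.1);print(robot.read_force())
robot.servo_line([p[0],p[1],.16],speed=.2)
w=c-.235*bx
robot.goto([w[0],w[1],.16],O); robot.move_gripper(0.0)
print(robot.read_t(),robot.read_position())
for n in("scene","top"):
    im,d=robot.grab_frame(n);np.save(f"pics/{n}1.npy",d)
    s=im[140:300,130:450] if n=="scene" else im[140:280,250:490]
    cv2.imwrite(f"pics/{n}1.png",cv2.resize(s,(800,400 if n=="scene" else 467),interpolation=cv2.INTER_CUBIC)[:,:,::-1])
C=cloud("top",d);q=C[...,:2]-c;X=q@bx;Y=q@np.array([-bx[1],bx[0]]);z=C[...,2]
m=(X>.03)&(X<.1)&(abs(Y)<.048)&(z>.024)&(z<.045);print(m.sum(),X[m].mean(),Y[m].mean(),z[m].mean(),z[m].std())
A=np.c_[X[m],Y[m],np.ones(m.sum())];print("tilt",np.linalg.lstsq(A,z[m],rcond=None)[0])
```

```text
[-0.0213 -0.1423  0.0083]
16.4167 [ 0.6091 -0.12    0.16  ]
245 0.06627486832727666 0.000673298240170556 0.03496373574731107 0.002386670913528695
tilt [ 0.0081 -0.0265  0.0344]
```

View pics/top1.png

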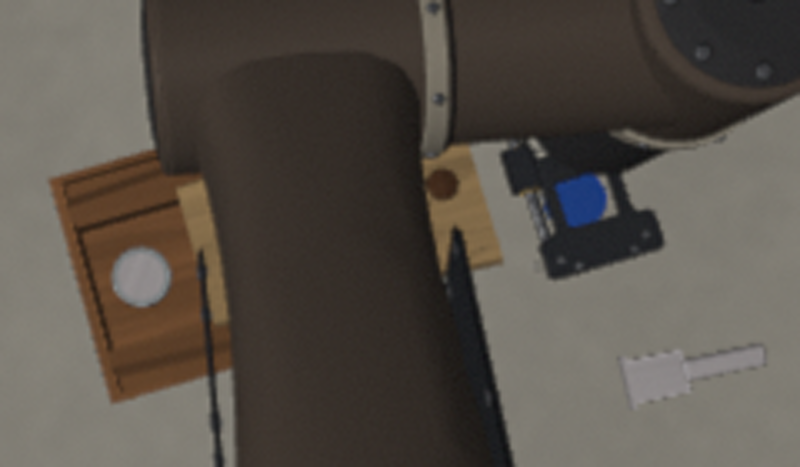

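View pics/scene1.png

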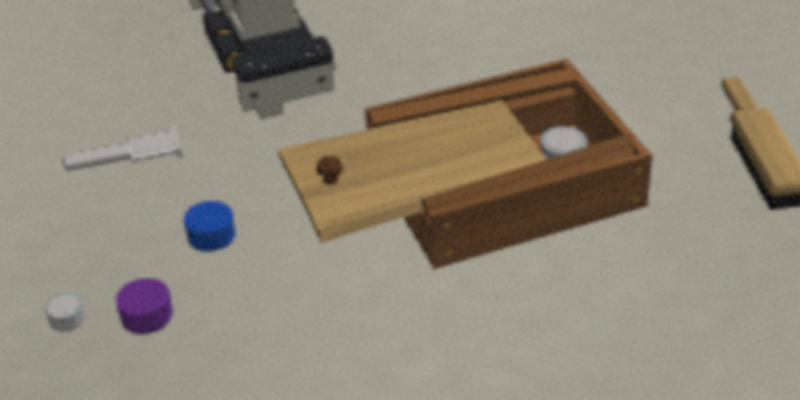

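The tin lies flat in the pocket at box (66,1) mm: top crop (141,277), top height about 35 mm with no real tilt. Now I'll push the lid with shut fingers, watching the force.

Run:
```python
from h import *
np.set_printoptions(suppress=True,precision=3)
a=np.radians(108.05);bx=np.array([np.cos(a),np.sin(a)]);c=np.array([.5363,.1035]);by=np.array([-bx[1],bx[0]])
w=c-.247*bx;O=ori(108.05-180)
robot.servo_line([w[0],w[1],.16],O,speed=.15)
robot.servo_line([w[0],w[1],.047],speed=.12)
f0=np.array(robot.read_force())
x=-.247;step=.006
while x<-.138:
    x+=step;g=c+x*bx
    robot.servo_line([g[0],g[1],.047],speed=.05)
    F=np.array(robot.read_force())-f0;p=np.array(robot.read_position());s=-F[:2]@bx
    print(f"{x:.4f} act {(p[:2]-c)@bx:.4f} push {s:.1f} lat {F[:2]@by:.1f} z {F[2]:.1f} t {robot.read_t():.2f}")
    if s>12 : break
    if x>-.162: step=.001
```

```text
-0.2410 act -0.2407 push -0.3 lat -0.2 z -0.9 t 18.12
-0.2350 act -0.2346 push -0.4 lat -0.3 z -1.0 t 18.39
-0.2290 act -0.2287 push -0.0 lat -0.8 z -1.1 t 18.66
-0.2230 act -0.2227 push 0.2 lat 0.3 z -1.1 t 18.93
-0.2170 act -0.2166 push 0.0 lat -0.1 z -0.5 t 19.19
-0.2110 act -0.2106 push 0.3 lat -0.2 z -0.5 t 19.46
-0.2050 act -0.2046 push -0.3 lat 0.9 z -1.1 t 19.73
-0.1990 act -0.1986 push -0.2 lat -0.6 z -0.4 t 19.99
-0.1930 act -0.1926 push 0.0 lat -0.9 z 0.2 t 20.26
-0.1870 act -0.1866 push -0.0 lat -0.4 z -1.2 t 20.52
-0.1810 act -0.1806 push -1.0 lat 0.5 z -1.1 t 20.79
-0.1750 act -0.1746 push -0.4 lat 0.5 z -1.3 t 21.06
-0.1690 act -0.1686 push -1.0 lat -0.6 z -1.2 t 21.32
-0.1630 act -0.1626 push -0.0 lat 0.3 z -0.7 t 21.59
-0.1570 act -0.1566 push 1.1 lat 0.1 z -1.0 t 21.86
-0.1560 act -0.1560 push -0.6 lat 0.6 z -0.7 t 22.11
-0.1550 act -0.1550 push 0.5 lat -0.0 z -1.5 t 22.36
-0.1540 act -0.1540 push 1.1 lat -0.8 z -1.5 t 22.61
-0.1530 act -0.1530 push 1.2 lat -0.4 z -1.0 t 22.86
-0.1520 act -0.1519 push 1.5 lat -1.7 z -1.4 t 23.11
-0.1510 act -0.1509 push 1.4 lat -0.9 z -0.7 t 23.36
-0.1500 act -0.1500 push 2.1 lat -0.7 z -1.0 t 23.61
-0.1490 act -0.1490 push 1.6 lat -1.4 z -0.5 t 23.86
-0.1480 act -0.1480 push 3.0 lat -2.2 z -0.7 t 24.11
-0.1470 act -0.1474 push 5.7 lat -3.4 z -2.4 t 24.36
-0.1460 act -0.1473 push 11.8 lat -3.5 z -3.6 t 24.61
-0.1450 act -0.1471 push 16.9 lat -3.0 z -5.4 t 24.86
```

The lid stops dead near home, with TCP at -147 mm. I'll push a bit firmer to make sure it's wedged.

Run:
```python
from h import *
np.set_printoptions(suppress=True,precision=3)
a=np.radians(108.05);bx=np.array([np.cos(a),np.sin(a)]);c=np.array([.5363,.1035]);by=np.array([-bx[1],bx[0]])
def rd(x):
    F=np.array(robot.read_force());p=np.array(robot.read_position())
    print(f"{x:.4f} act {(p[:2]-c)@bx:.4f} push {-F[:2]@bx:.1f} lat {F[:2]@by:.1f} z {F[2]:.1f} t {robot.read_t():.2f}");return -F[:2]@bx
x=-.145
for k in range(5):
    x+=.001;g=c+x*bx;robot.servo_line([g[0],g[1],.047],speed=.05)
    if rd(x)>24: break
robot.dwell(.5);rd(x)
for x in(-.150,-.165,-.2): g=c+x*bx;robot.servo_line([g[0],g[1],.047],speed=.06)
robot.servo_line([g[0],g[1],.2],speed=.2)
robot.goto([.45,-.05,.35],ori(108.05-180))
for n in("scene","top"):
    im,d=robot.grab_frame(n)
    s=im[140:300,130:450] if n=="scene" else im[140:280,250:490]
    cv2.imwrite(f"pics/{n}2.png",cv2.resize(s,(800,400 if n=="scene" else 467),interpolation=cv2.INTER_CUBIC)[:,:,::-1])
g=c-.04*bx;robot.goto([g[0],g[1],.33],ori(108.05-180)); wshot("w3")
print(robot.read_t())
```

```text
-0.1440 act -0.1471 push 22.7 lat -3.7 z -7.5 t 25.11
-0.1430 act -0.1470 push 27.8 lat -4.8 z -8.1 t 25.36
-0.1430 act -0.1470 push 27.6 lat -5.6 z -9.4 t 25.86
29.85
```

View pics/scene2.png

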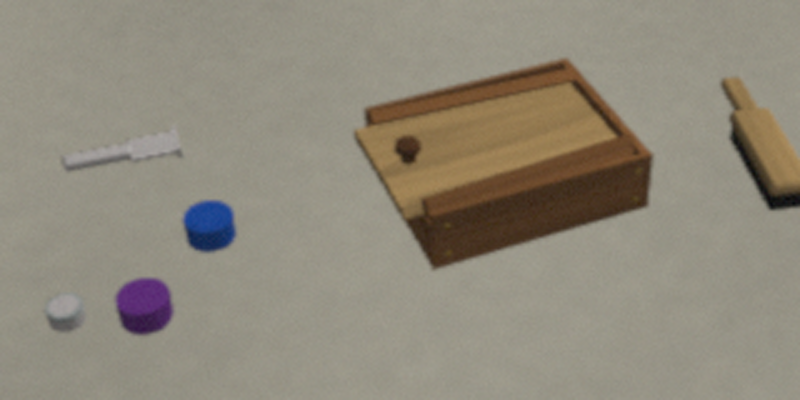

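View pics/top2.png

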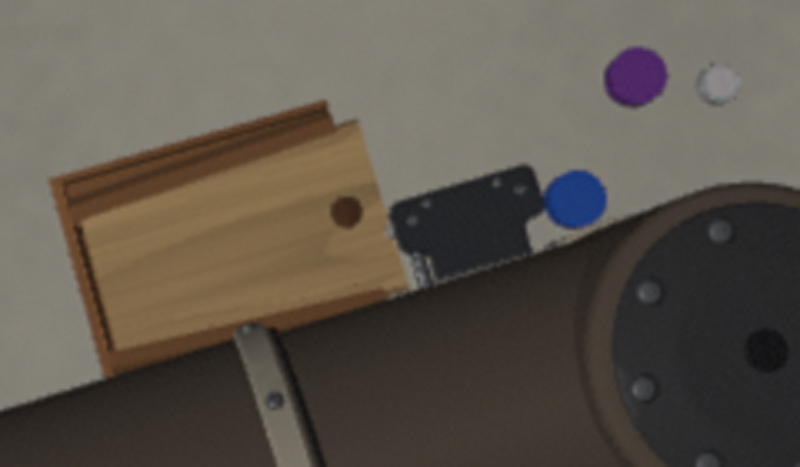

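View pics/w3.png

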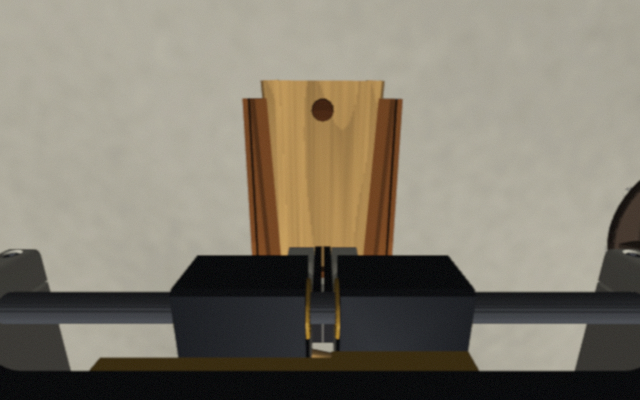

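The lid sits square in its ways, with its rear edge at (262–384,80) and the mouth at row 98 in the wrist view. I'll measure the overhang and hand in.

Run:
```python
from h import *
np.set_printoptions(suppress=True,precision=4)
V=np.load("pics/w3.npz")['V'];i=robot.camera_info("wrist");f=200/np.tan(np.radians(i['vfov']/2))
def ray(u,v,z):
    R=V[:3,:3];o=-R.T@V[:3,3];d=R.T@np.array([(u-i['cx'])/f,(v-i['cy'])/f,1]);return (o+d*(z-o[2])/d[2])[:2]
a=np.radians(108.05);bx=np.array([np.cos(a),np.sin(a)]);c=np.array([.5363,.1035]);by=np.array([-bx[1],bx[0]])
for n,p in [("rear",ray(262,80,.062)),("rear",ray(384,80,.062)),("mouth",ray(243,98.5,.066)),("mouth",ray(402,98.5,.066)),("knob",ray(322.5,109,.084))]: print(n,(p-c)@bx,(p-c)@by)
print(robot.read_force(),robot.read_t());robot.job_done()
```

```text
rear -0.13515963085888902 -0.06943734370169767
rear -0.13528815308638042 0.06959356684342208
mouth -0.11498671906621587 -0.09153984291482227
mouth -0.11513083021459124 0.09061676308843741
knob -0.10410085452544625 -0.0005680568696175566
[-0.0928  0.8658 -0.5971] 29.85
the job is handed in; nothing more can be done
```

The tin is flat on the box floor and the lid is wedged shut. I handed the job in at about 30 s of the 59 s allowed.

- **Tin:** I took the larger plain metal tin and set it down through the open part. A camera check before closing showed it lying flat at about (66, 1) mm in the box frame, its top about 35 mm above the step.
- **Lid:** I pushed its rear face until it stopped dead, moving less than 0.5 mm as the push rose from about 6 to 28 N. Its rear edge is square and 20 mm out of the mouth (box x about -135 mm). That is the home position, and the lid was never lifted.
- **Bystanders:** The arm never went near the scraper, brush or shoe horn. The later pictures show the scraper and brush unmoved; I did not re-check the shoe horn because it was outside the later crops.
- **At hand-in:** The gripper was clear of everything and the force reading was near zero. No check failed or disagreed.

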